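# Lay the brush and tweezers on the draining rest

## Task

The brush and the tweezers have been rinsed: lay them side by side on the sloping wire rest to drain, one in each of its two bays, each lying across both rails and clear of the worktop and the drip tray. The brush's bristle head must hang over the low rail; the tweezers may lie either way round and either tool may take either bay. Set them down roughly centred on the rest, do not drop them, and leave everything else where it stands.

Things in the scene. Friction and masses are not known exactly. Their poses are not given: they have to be found in the camera images.
- rest: dark steel wire draining rest in a shallow grey drip tray (120 x 160 mm, rim 10 mm high), fixed. Origin: centre of the tray's underside, on the worktop; z up. x runs from the low rail to the high rail, roughly away from the robot (within 20 degrees). A tool laid over both rails slopes by 10.6 degrees. The space between the rails is open down to the tray, save side bars at y = +-68 mm
- low_rail (a point): top of the middle of the low rail: round bar, 8 mm thick, 136 mm long along the rest's y axis, at x = -40 mm of the rest, its top 60 mm above the worktop
- high_rail (a point): top of the middle of the high rail: same bar at x = +40 mm, its top 75 mm above the worktop
- bay_left (a point): middle of one bay, at y = +36 mm of the rest, 67.5 mm above the worktop, halfway between the rails. Each bay is 42 mm wide, bounded on both rails by upright pins 6 mm thick that reach 17 mm above the rail's top; the pins stand at y = -60, -12, +12 and +60 mm of the rest
- bay_right (a point): middle of the other bay, at y = -36 mm of the rest, otherwise alike
- brush: cleaning brush with wooden handle, lying, 27 x 160 x 14 mm, 30 g. Origin: centre of its underside; length along y: bristle head (metal ferrule) toward -y, handle tip toward +y; z up. Grip it across its x axis at the origin (handle 15 to 20 mm wide there). Found left or right of the rest, bristle head toward -x within 50 degrees
- brush_head (a point): point in the bristles of the brush, 70 mm from its origin toward -y, 7 mm above the underside
- brush_tail (a point): point near the tip of the brush handle, 75 mm from its origin toward +y, 7 mm above the underside
- tweezers: steel tweezers lying flat on the worktop, 16 x 127 x 9 mm, about 20 g, rigid, on the other side of the rest from the brush. Origin: centre of the underside; length along y, z up. Can be gripped across the legs (x axis) at the origin, where they are at most 16 mm wide
- tweezers_a (a point): point of the tweezers 60 mm from the origin toward -y, 4 mm above the underside
- tweezers_b (a point): point of the tweezers 60 mm from the origin toward +y, 4 mm above the underside
- marker: bystander: white felt marker with a dark cap, 13 x 132 x 13 mm, lying behind the rest. Origin: centre of the underside
- petri_dish: bystander: clear petri dish, 92 mm across, 16 mm high. Origin: centre of the underside
- tape_1: bystander: small roll of black tape lying flat, 55 mm across, 19 mm high. Origin: centre of the underside
- vial: bystander: standing screw-cap vial with a yellow cap, 38 mm across, 86 mm high. Origin: centre of the underside
- mount_tray: bystander: small open wooden tray, 64 x 140 x 30 mm. Origin: centre of the underside
- mould_cup: bystander: small round silicone cup, 41 mm across, 30 mm high. Origin: centre of the underside

How it is judged (in metres and radians):
At the end, for the whole second after the job is handed in: Brush and tweezers released and still, one per bay (within 20 mm of its middle line, 30 mm of the rest's middle), each resting across both rails (within 0.4 rad of the rest's x axis), ends over 35 mm up, origin below 82 mm; brush head point over 30 mm to the low side (((y of brush in the frame of rest between 0.016 and 0.056 m and x of brush in the frame of rest between -0.03 and 0.03 m and y of tweezers in the frame of rest between -0.056 and -0.016 m and x of tweezers in the frame of rest between -0.03 and 0.03 m) or (y of brush in the frame of rest between -0.056 and -0.016 m and x of brush in the frame of rest between -0.03 and 0.03 m and y of tweezers in the frame of rest between 0.016 and 0.056 m and x of tweezers in the frame of rest between -0.03 and 0.03 m)) and angle between the y axis of each of brush, tweezers and the x axis of rest, either way round below 0.4 rad and height (world z) of each of brush_head, brush_tail, tweezers_a, tweezers_b above 0.035 m and height (world z) of each of brush, tweezers below 0.082 m and contact force between each of brush, tweezers and rest above 0.03 N and contact force between each of brush, tweezers and the fingers below 0.05 N and linear speed of each of brush, tweezers below 0.02 m/s and angular speed of each of brush, tweezers below 0.2 rad/s and x of brush_head in the frame of rest below -0.03 m); the robot touches nothing.
It fails at once if the brush is dropped or thrown (falls freely faster than 0.8 m/s) (contact force between brush and the fingers below 0.02 N and linear speed of brush above 0.8 m/s).
It fails at once if the tweezers is dropped or thrown (falls freely faster than 0.8 m/s) (contact force between tweezers and the fingers below 0.02 N and linear speed of tweezers above 0.8 m/s).
It fails at once if one of the six bystanders is moved by more than 30 mm (distance of any of marker, petri_dish, tape_1, vial, mount_tray, mould_cup from where it was at the start of the episode above 0.03 m).
It also fails if it takes over 56 s, if anything falls off the work surface, if the arm or the gripper's body presses on something with over 40 N, if the wrist force passes 120 N, or if a joint passes its speed limit or range.

## Robot

A 6-joint arm with a two-finger parallel gripper is mounted at the origin on a cart in front of the work surface, level with it; the furniture and walls round the work are solid. World frame = base frame: x ahead of the robot, y to its left, z up, the work surface at z = 0. Lengths are in m, angles in degrees, forces in N, time in s.
With the tool pointing down it reaches from about 0.35 to 0.875 m from the base axis. Payload 4.2 kg.
Tool frame: the origin (TCP) lies midway between the tips of the shut fingers; the grasp point (between the pads) lies 19 mm behind it; z points along the fingers, y is the line along which they close (so a half turn about z gives the same grasp; the last joint's range is limited). The gripper opens to 87 mm and grips with 3 to 60 N. Pads are 19 mm wide; open, the fingers measure 117 mm over their backs; the gripper's body (75 mm by 190 mm) begins 51 mm behind the grasp point.
Start: joints at [90.218, 22.042, 0.453, 0, -68.411, -14.817], TCP at [0.158, 0.605, 0.223] pointing down, gripper open.
Joint ranges: [-179.83, 179.83], [-69.29, 118.12], [-61.27, 80.66], [-181.25, 117.63], [-171.15, -9.14], [-177.46, 177.46]. Speed limits (degrees/s): [159.86, 159.86, 180, 180, 180, 180].

## Interface

Orientations are given as [roll, pitch, yaw] about the fixed x, y, z axes, in that order (R = Rz(yaw) Ry(pitch) Rx(roll)).
In Python, from workcell import env gives the robot as it stands. The module is installed in compiled form; this text tells all that it offers. Calls block until the motion is done:
- env.goto(position, orientation): joint-space move of the TCP to a pose.
- env.move_straight(position, rotation=None, rate=0.15, force_limit=None): straight line of the TCP; rotation=None keeps the orientation; rate is the mean speed in m/s. With force_limit (N) it stops when the force on the tool has changed by that much, and returns True; else False.
- env.set_joints(angles): joint-space move.
- env.gripper_to(opening, grasp_force=None): opening from 0.0 (shut) to 1.0 (fully open); grasp_force is the grip in N (None keeps the last); returns when the fingers have stopped.
- env.dwell(seconds).
- env.inverse_kinematics(position, orientation): joint angles nearest the present ones, or None.
- env.read_state(): the state.
- env.grab_frame(name): name is "side" or "top"; returns a dict with "image" (400x640x3 uint8, blue, green, red), "fx", "fy", "cx", "cy" (pixels), "position" and "orientation" of the camera in the world. Camera axes: x right, y up, looking along -z (the intrinsics and any distortion apply to the point x, -y, -z); pixel columns grow to the right and rows downward; lengths in m; the calibration is good to about 2 mm. A picture is of the moment at which its call begins. There is no depth.
A pose or a line that the arm cannot do raises env.Unreachable and nothing moves.
- env.close_job(): hands the job in; it is judged then, once.
Trained networks look in a picture, given as the dict that the camera call returned (one of the last four; its "shot" number tells which), for a name from the list of things; names that differ only in an ending like _2 or _b are one class to them, and where a whole thing is asked for, a point or a joint stands for the part that bears it (a point fixed in the world has none). Each returns a list of dicts, best first, with "score" (0 to 1); they miss things now and then, are a little off and sometimes report something else, mostly with a low value. They report only what shows in the picture. A call takes as long as a camera call.
- env.search_frame(picture, thing): "xyz" ([x, y, z] in m, in world coordinates, good to about 4 mm: the middle of the surface that is visible of it).
- env.trace(picture, thing): "mask" (400x640 bool, what is visible of it).
The state is a dict: "clock": time; "joint_positions": joint angles; "qvel": joint speeds; "joint_torque": joint torques, N m; "position": TCP position; "tool_rot": TCP orientation; "force": force on the tool from outside, world axes, zero at the start; "wrist_torque": the same for the moment, N m; "opening": opening from 0.0 (shut) to 1.0 (fully open); "finger_force": force on a finger pad.
Only numpy, scipy, OpenCV 4.12 (cv2) and the standard library are available. Lean on these libraries where they do the work, as an engineer would, in place of code of your own. Each camera call takes 0.05 s, during which the arm holds its last target. There are 200 camera calls.

## Working session

There is one attempt and no reset: what is moved stays moved. The work goes in short steps, each a Python script; the robot and the scene stay as the last script left them, time stands still between calls to the robot, and variables do not carry over. Pictures are saved under pics/ and viewed, at most 10 in all, crops included, and the job is handed in when it is done.

```bash
mkdir -p pics; cat > h.py <<'E'
import numpy as np, cv2
from scipy.spatial.transform import Rotation as R
from workcell import env
def ray_plane(f,uv,z):
    uv=np.atleast_2d(np.array(uv,float))
    d=np.c_[(uv[:,0]-f['cx'])/f['fx'],-(uv[:,1]-f['cy'])/f['fy'],-np.ones(len(uv))]
    d=d@R.from_euler('xyz',f['orientation'],degrees=True).as_matrix().T
    p=np.array(f['position']); return p+d*((z-p[2])/d[:,2])[:,None]
def proj(f,P):
    q=(np.atleast_2d(P)-np.array(f['position']))@R.from_euler('xyz',f['orientation'],degrees=True).as_matrix()
    return np.c_[f['cx']-f['fx']*q[:,0]/q[:,2],f['cy']+f['fy']*q[:,1]/q[:,2]]
def axis(f,name,z):
    r=env.trace(f,name)
    if not r: return None
    m=r[0]['mask']; v,u=np.nonzero(m)
    P=ray_plane(f,np.c_[u,v],z)[:,:2]; c=P.mean(0)
    w,V=np.linalg.eigh(np.cov((P-c).T)); a=V[:,1]
    t=(P-c)@a; s=(P-c)@V[:,0]
    return dict(score=r[0]['score'],mid=c+a*(t.min()+t.max())/2,a=a,len=np.ptp(t),wid=np.ptp(s),n=len(u))
E
python3 - <<'E'
from h import *
np.set_printoptions(precision=4,suppress=True)
for n in ("top","side"):
    f=env.grab_frame(n); cv2.imwrite(f"pics/{n}0.png",f['image'])
    print(n,{k:v for k,v in f.items() if k!='image'})
    for t in "rest low_rail high_rail bay_left brush brush_head brush_tail tweezers tweezers_a marker petri_dish tape_1 vial mount_tray mould_cup".split():
        print(t,[(np.round(r['xyz'],3),round(r['score'],2)) for r in env.search_frame(f,t)[:3]])
    for t,z in (("brush",.007),("tweezers",.005),("rest",.01)): print(t,axis(f,t,z))
print(env.read_state())
E
```

```text
top {'fx': 516.5086512679754, 'fy': 516.5086512679754, 'cx': 315.85002249014155, 'cy': 202.2474522663681, 'position': array([0.382 , 0.0878, 1.577 ]), 'orientation': array([  4.7019,   0.3769, -89.4766]), 'shot': 1}
rest [(array([0.458, 0.045, 0.004]), 0.87)]
low_rail [(array([0.46 , 0.042, 0.002]), 0.9)]
high_rail [(array([0.459, 0.046, 0.002]), 0.84)]
bay_left [(array([0.461, 0.042, 0.005]), 0.93), (array([ 0.4  , -0.29 ,  0.016]), 0.55), (array([ 0.454, -0.145,  0.009]), 0.51)]
brush [(array([ 0.457, -0.148,  0.011]), 0.73)]
brush_head [(array([ 0.454, -0.148,  0.011]), 0.8)]
brush_tail [(array([ 0.454, -0.147,  0.012]), 0.74), (array([0.608, 0.386, 0.086]), 0.65)]
tweezers [(array([0.458, 0.042, 0.005]), 0.43)]
tweezers_a [(array([0.458, 0.042, 0.005]), 0.43)]
marker [(array([0.621, 0.209, 0.014]), 0.66), (array([ 0.453, -0.15 ,  0.011]), 0.43)]
petri_dish []
tape_1 [(array([0.374, 0.228, 0.021]), 0.6), (array([0.593, 0.508, 0.002]), 0.52)]
vial [(array([0.604, 0.388, 0.088]), 0.7), (array([0.375, 0.225, 0.022]), 0.52), (array([ 0.606, -0.246,  0.014]), 0.16)]
mount_tray [(array(
[... 1892 characters left out ...]
43275856623), 'n': 111}
rest {'score': 0.97, 'mid': array([0.4865, 0.079 ]), 'a': array([0.4785, 0.8781]), 'len': np.float64(0.3028844522580684), 'wid': np.float64(0.19789513837470396), 'n': 2117}
{'clock': 1.9, 'joint_positions': array([ 90.2186,  22.0428,   0.4531,   0.0013, -68.4111, -14.8164]), 'qvel': array([-0.0697, -0.0006, -0.015 ,  0.0425,  0.1059, -0.1384]), 'joint_torque': array([ -0.0001, -39.0461,  18.762 ,   4.2243,   0.0155,  -0.    ]), 'position': array([0.1575, 0.6048, 0.2225]), 'tool_rot': array([179.9995,  -0.0013, -14.5973]), 'force': array([-0.0612,  0.2773, -0.3177]), 'wrist_torque': array([-0.0286, -0.0097, -0.0018]), 'finger_force': 0.0, 'opening': 1.0016429477490831}
```

```bash
python3 - <<'E'
import cv2
a=cv2.imread('pics/top0.png')[90:290,100:500]; 
cv2.imwrite('pics/topc.png',cv2.resize(a,(800,400),interpolation=cv2.INTER_CUBIC))
E
```

```text
(no output)
```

View pics/topc.png

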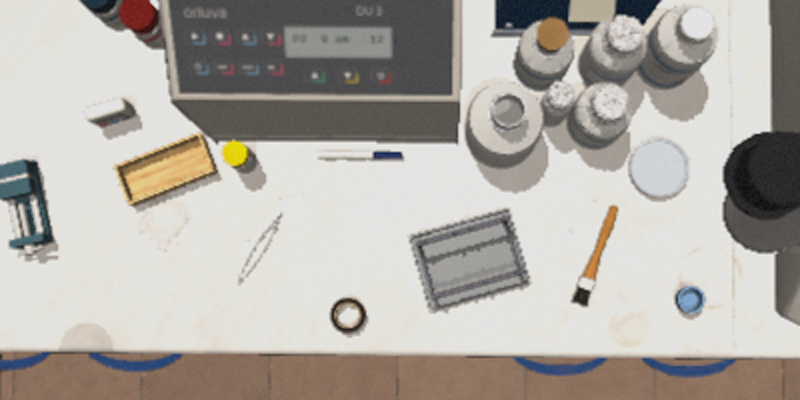

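View pics/side0.png

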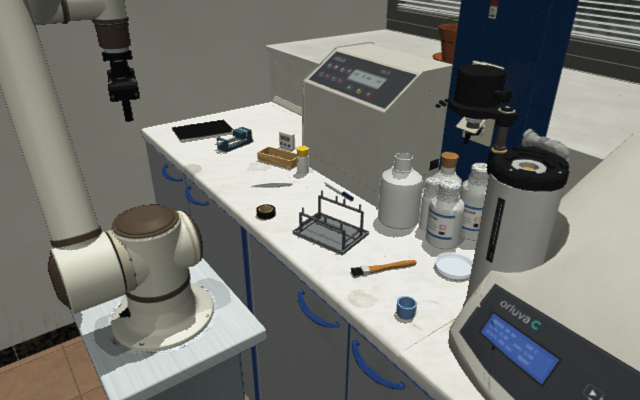

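The top crop shows the rest at the centre, with tray corners near full-image (305,209), (355,195), (364,231) and (316,245). The tweezers lie on the left, running from (220,231) to (241,197). The brush is on the right, head at (390,238) and tip at (407,193). The side view confirms that the high rail is on the far side. Next I'll refine these positions.

```bash
python3 - <<'E'
from h import *
np.set_printoptions(precision=4,suppress=True)
f=env.grab_frame("top"); im=f['image']
def seg(c0,half,z,th,excl=None):
    u,v=proj(f,[[*c0,z]])[0].astype(int); r=half
    roi=im[v-r:v+r,u-r:u+r].astype(float)
    d=np.abs(roi-np.median(roi,(0,1))).max(2)>th
    n,l,s,c=cv2.connectedComponentsWithStats(cv2.dilate(d.astype(np.uint8),np.ones((3,3))))
    k=1+np.argmax(s[1:,4]); d&=(l==k)
    vv,uu=np.nonzero(d); uv=np.c_[uu+u-r,vv+v-r]
    P=ray_plane(f,uv,z)[:,:2]; rc=cv2.minAreaRect(P.astype(np.float32)*1000)
    c=P.mean(0); V=np.linalg.eigh(np.cov((P-c).T))[1][:,1]; V*=np.sign(V[0])
    t=(P-c)@V
    print(len(uv),"rect",rc,"mean",c,"mid",c+V*(t.min()+t.max())/2,"head",np.degrees(np.arctan2(V[1],V[0])),"len",np.ptp(t)); return uv
uvs=[seg((.48,.357),32,.004,t) for t in (15,25,40)]
uvb=[seg((.46,-.149),32,.007,t) for t in (40,60)]
m=env.trace(f,"rest")[0]['mask']; v,u=np.nonzero(m)
print("rest rect",cv2.minAreaRect(ray_plane(f,np.c_[u,v],.01)[:,:2].astype(np.float32)*1000))
b=axis(f,"brush",.007); print(b, np.degrees(np.arctan2(-b['a'][1],-b['a'][0])))
c=np.array([.4585,.0443,0]); M=R.from_euler('z',15.7,degrees=True).as_matrix()
big=cv2.resize(im[150:270,190:430],(960,480),interpolation=cv2.INTER_CUBIC)
px=lambda P:((proj(f,P)-[190-.5,150-.5])*4).astype(int)
def line(Q,col): cv2.polylines(big,[px(c+np.array(Q)@M.T)],False,col,1)
line([[-.06,-.08,.01],[.06,-.08,.01],[.06,.08,.01],[-.06,.08,.01],[-.06,-.08,.01]],(0,0,255))
line([[-.04,-.068,.06],[-.04,.068,.06]],(0,255,0)); line([[.04,-.068,.075],[.04,.068,.075]],(0,255,0))
for x,z in ((-.04,.077),(.04,.092)):
    for y in (-.06,-.012,.012,.06): line([[x,y,z-.017],[x,y,z]],(255,0,255))
for p in uvs[1]: cv2.circle(big,tuple(((p-[190,150])*4+2).astype(int)),1,(0,0,255),-1)
for p in uvb[1]: cv2.circle(big,tuple(((p-[190,150])*4+2).astype(int)),1,(255,0,0),-1)
cv2.imwrite('pics/ov.png',big[:,80:880])
E
```

```text
156 rect ((475.87335205078125, 366.9217834472656), (31.5889892578125, 126.42790222167969), 57.359169006347656) mean [0.4731 0.3626] mid [0.4731 0.3626] head -30.64515477349913 len 0.12662067639926827
121 rect ((472.98138427734375, 362.3829650878906), (18.990718841552734, 126.6551284790039), 60.16764831542969) mean [0.4743 0.3621] mid [0.4732 0.3628] head -30.393478228278514 len 0.1266340789381898
83 rect ((473.6095275878906, 361.9273681640625), (17.613954544067383, 119.84028625488281), 59.11100387573242) mean [0.4778 0.3596] mid [0.4737 0.3621] head -30.756999454562788 len 0.11984742258874839
314 rect ((468.1602478027344, -148.7288055419922), (26.733945846557617, 162.1755828857422), 71.49430847167969) mean [ 0.4633 -0.1484] mid [ 0.4678 -0.1501] head -20.399245377888338 len 0.16190176107408955
212 rect ((487.25506591796875, -156.4120330810547), (21.949491500854492, 119.3796157836914), 70.77252960205078) mean [ 0.4842 -0.1565] mid [ 0.4868 -0.1575] head -20.77050048558859 len 0.1197877458413538
rest rect ((458.0841064453125, 44.85242462158203), (121.35418701171875, 163.46603393554688), 16.48769760131836)
{'score': 0.72, 'mid': array([ 0.4687, -0.1502]), 'a': array([-0.9378,  0.3473]), 'len': np.float64(0.1566024759551521), 'wid': np.float64(0.0229532214484407), 'n': 288} -20.321324477072192
```

View pics/ov.png

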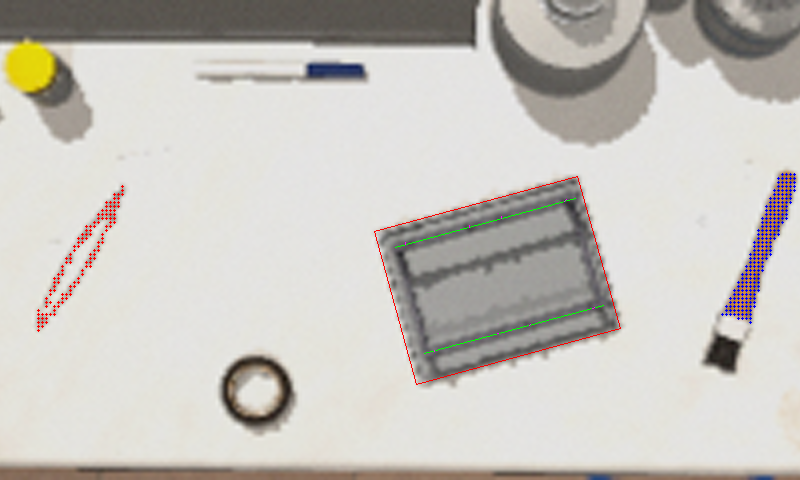

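The overlay fits: the tray outline and rails line up, the tweezers measure 127 mm and the brush 162 mm. Tweezers first.

```bash
cat >> h.py <<'E'
C=np.array([.4585,.0445,0]); PSI=16.; SL=10.6; G=.004
def pick(xy,yaw,force):
    o=[180,0,yaw]
    env.gripper_to(.5,force); env.goto([*xy,.15],o)
    hit=env.move_straight([*xy,G],rate=.1,force_limit=8)
    env.gripper_to(0,force); s=env.read_state()
    print('picked',hit,s['opening'],s['finger_force'],s['position'],s['clock'])
    env.move_straight([*xy,.18],rate=.12)
    s=env.read_state(); print('lifted',s['opening'],s['finger_force'],s['clock'],s['joint_positions'])
def place_pos(y,h,x=0.):
    M=R.from_euler('ZY',[PSI,-SL],degrees=True).as_matrix()
    return C+R.from_euler('z',PSI,degrees=True).apply([x,y,.0676])+M@[0,0,G+h]
E
python3 - <<'E'
from h import *
np.set_printoptions(precision=4,suppress=True)
for p,o in (((.4733,.3624,.004),[180,0,-30.5]),(place_pos(.036,0),[180,-SL,PSI]),((.4678,-.15,.004),[180,0,-20.4]),(place_pos(-.036,0),[180,-SL,PSI])):
    print(p,env.inverse_kinematics(p,o))
pick((.4733,.3624),-30.5,10)
env.goto(place_pos(.036,.08),[180,-SL,PSI])
s=env.read_state(); print(s['position'],s['tool_rot'],s['opening'],s['clock'])
f=env.grab_frame("side"); u,v=proj(f,[C+[0,0,.1]])[0].astype(int)
cv2.imwrite('pics/s1.png',cv2.resize(f['image'][v-90:v+60,u-100:u+100],(800,600),interpolation=cv2.INTER_CUBIC))
E
```

```text
(0.4733, 0.3624, 0.004) [ 52.9904  32.758  -17.6837   0.     -39.5583   6.5096]
[0.4479 0.0789 0.0715] [ 32.5498  11.879  -44.7466   7.5855 -23.3871  66.7488]
(0.4678, -0.15, 0.004) [  1.2044  25.5981 -32.8883   0.     -31.5136  68.3956]
[0.4677 0.0097 0.0715] [ 21.8968  13.1867 -40.983    2.5339 -25.3068  81.9121]
picked False 0.18165041643582622 10.000006238823289 [0.4733 0.3624 0.0041] 6.7417
lifted 0.18100818408421565 9.999921772578091 8.3583 [ 52.9893  21.1687  -7.4127  -0.0124 -61.5215   6.5092]
[0.4346 0.0756 0.1506] [-179.9848  -10.6732   15.9936] 0.18398675743103626 9.4833
```

View pics/s1.png

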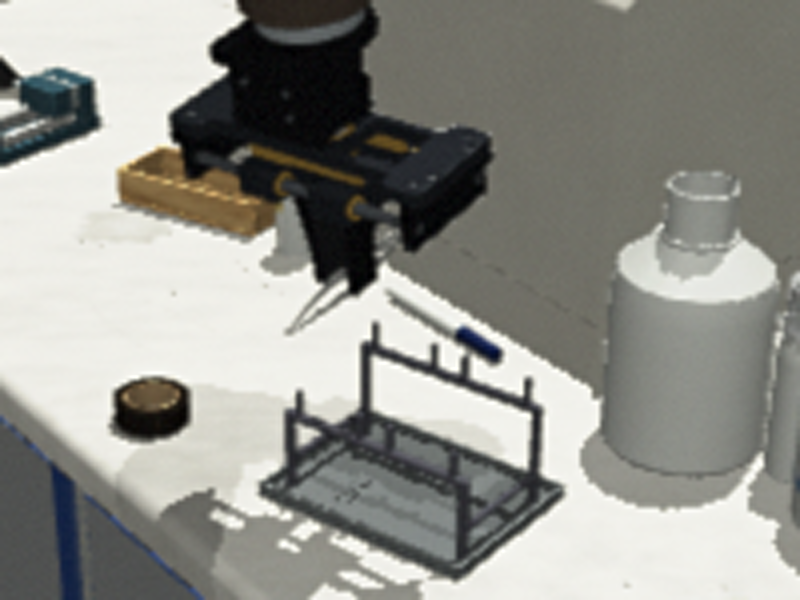

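The tweezers are held across the fingers at about crop (335,290), sloping down towards the low rail and lined up with the left bay. The rest is clear below them. Lowering now.

```bash
cat >> h.py <<'E'
def place(y,openw):
    env.move_straight(place_pos(y,.012),rate=.12)
    hit=env.move_straight(place_pos(y,-.004),rate=.02,force_limit=1.5)
    s=env.read_state(); print('down',hit,s['position'],place_pos(y,0),s['force'],s['clock'])
    env.gripper_to(s['opening']+openw); env.dwell(.2)
    env.move_straight(place_pos(y,.10),rate=.1)
    print(env.read_state()['clock'])
E
python3 - <<'E'
from h import *
np.set_printoptions(precision=4,suppress=True)
place(.036,.12)
pick((.4678,-.15),-20.4,15)
f=env.grab_frame("side"); u,v=proj(f,[C+[0,-.08,.08]])[0].astype(int)
cv2.imwrite('pics/s2.png',cv2.resize(f['image'][v-75:v+75,u-100:u+100],(800,600),interpolation=cv2.INTER_CUBIC))
E
```

```text
down True [0.4481 0.0789 0.0695] [0.4479 0.0789 0.0715] [-0.7474  0.0585  3.0634] 10.9167
12.8167
picked False 0.21552025409434525 14.987990796362283 [ 0.4678 -0.15    0.0041] 16.5333
lifted 0.21368043893311794 14.99160238665354 18.15 [  1.2035  11.2597 -21.604   -0.0121 -57.2339  68.3958]
```

View pics/s2.png

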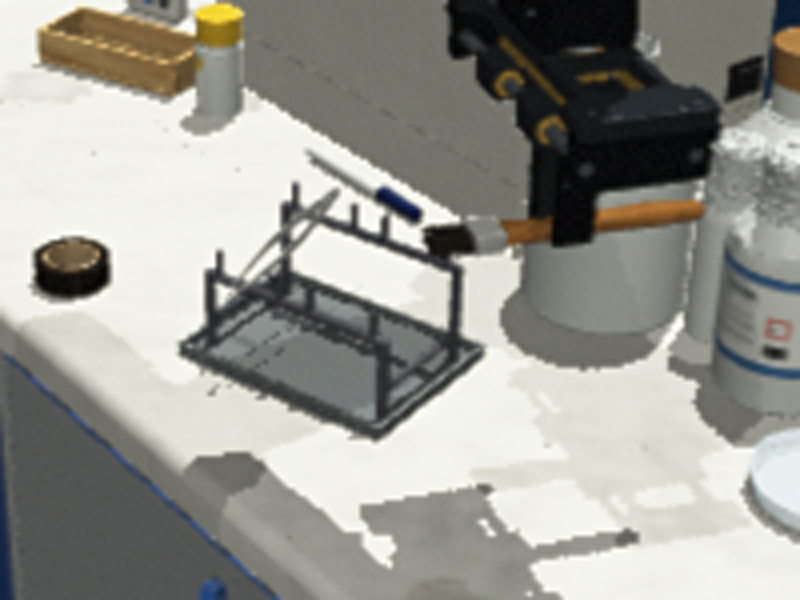

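The tweezers lie across both rails in the left bay, from crop (230,288) to (335,195). The brush is held with its head at (450,238), towards the low side. Placing it in the right bay.

```bash
python3 - <<'E'
from h import *
np.set_printoptions(precision=4,suppress=True)
env.goto(place_pos(-.036,.09),[180,-SL,PSI])
place(-.036,.12)
env.goto([.45,-.2,.3],[180,0,0])
for n in ("side","top"):
    f=env.grab_frame(n); u,v=proj(f,[C+[0,0,.05]])[0].astype(int)
    if n=="side": a=cv2.resize(f['image'][v-50:v+50,u-50:u+50],(400,400),interpolation=cv2.INTER_CUBIC)
    else: b=cv2.resize(f['image'][v-50:v+50,u-50:u+50],(400,400),interpolation=cv2.INTER_CUBIC)
    print(n,[(t,[(np.round(r['xyz'],3),round(r['score'],2)) for r in env.search_frame(f,t)[:1]]) for t in "brush tweezers marker petri_dish tape_1 vial mount_tray mould_cup".split()])
    r=axis(f,"brush",.075); 
    if n=="top" and r:
        print(r, R.from_euler('z',-PSI,degrees=True).apply(np.r_[r['mid'],0]-C))
cv2.imwrite('pics/end.png',np.hstack([a,b]))
E
```

```text
down True [0.4678 0.0097 0.0707] [0.4677 0.0097 0.0715] [-1.1047 -0.5137  5.1103] 20.3083
22.2
side [('brush', [(array([ 0.448, -0.003,  0.075]), 0.77)]), ('tweezers', [(array([0.455, 0.078, 0.072]), 0.54)]), ('marker', [(array([0.615, 0.207, 0.01 ]), 0.65)]), ('petri_dish', [(array([ 0.595, -0.251,  0.015]), 0.82)]), ('tape_1', [(array([0.376, 0.221, 0.013]), 0.59)]), ('vial', [(array([0.6  , 0.375, 0.055]), 0.89)]), ('mount_tray', [(array([0.591, 0.505, 0.013]), 0.83)]), ('mould_cup', [(array([ 0.404, -0.291,  0.02 ]), 0.91)])]
top [('brush', [(array([0.452, 0.006, 0.075]), 0.55)]), ('tweezers', []), ('marker', [(array([0.617, 0.211, 0.014]), 0.46)]), ('petri_dish', [(array([0.46 , 0.057, 0.007]), 0.7)]), ('tape_1', [(array([0.458, 0.059, 0.002]), 0.57)]), ('vial', [(array([0.603, 0.386, 0.083]), 0.7)]), ('mount_tray', [(array([0.595, 0.508, 0.004]), 0.92)]), ('mould_cup', [(array([ 0.4  , -0.292,  0.014]), 0.53)])]
{'score': 0.68, 'mid': array([0.4675, 0.0119]), 'a': array([-0.9644, -0.2644]), 'len': np.float64(0.15542786951751503), 'wid': np.float64(0.024711721605777642), 'n': 319} [-0.0004 -0.0338  0.    ]
```

View pics/end.png

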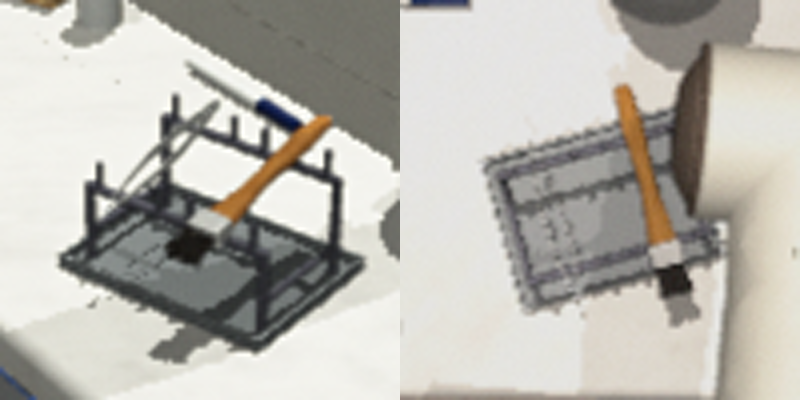

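Both tools lie across both rails, one in each bay. The brush head hangs over the low rail (top view about (672,275)), the brush is within 3 mm of its bay's centre, and the bystanders haven't moved. Handing in.

```bash
python3 -c "
from workcell import env
print(env.close_job())"
```

```text
the job is handed in; nothing more can be done
None
```

The brush (right bay, bristle head over the low rail) and the tweezers (left bay) lie across both rails, the bystanders look unmoved, and the job is handed in; no verdict was returned.

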